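# Plug the blow nozzle into the bench air coupler

## Task

Fit the round ribbed blow nozzle from the wooden rack to the air coupler on the counter: stand its plug upright in the coupler's mouth, draw the coupler's sleeve back (down) all the way so that the plug drops past the locking balls, then push the nozzle fully home, firmly but without forcing it, until the sleeve springs forward by itself and locks it. Leave the other things where they are and let go of everything.

Things in the scene. Friction and masses are not known exactly. Their poses are not given: they have to be found in the camera images.
- outlet: Bench air outlet, fixed: steel base plate 90 x 76 x 6 mm, aluminium block 56 x 56 mm up to 48 mm, brass hexagon (27 mm) up to 61 mm, and on it an upright manual ball-lock air coupler, mouth up. Origin: underside of the base plate, on the coupler's vertical axis; z up.
- mouth (a point): Centre of the coupler's mouth, on its axis, top of the brass nose tube (112 mm above the counter; bore 17.5 mm, outside 23 mm); z up along the axis.
- sleeve (a joint): Ribbed steel sleeve round the nose tube, 36 mm diameter, 30 mm long; upper rim 1 mm below the mouth when forward. Value: how far it is drawn back (straight down), m: 0 forward, 0.009 at its stop. Its spring pushes forward with 10 N at 0, 18 N at the stop. Free all round, and 20 mm of free neck below it.
- balls (a point): Point on the coupler's axis at the ring of locking balls, 15 mm below the mouth, inside. Sleeve forward: they stand out into the bore and stop the plug, which cannot be forced past. Sleeve in the last 1 mm before its stop: the plug passes, and once past it keeps the balls out, so the sleeve stays about 7.8 mm back when let go. It springs forward by itself as the plug comes home, and locks it.
- valve (a point): Point on the coupler's axis at the face of the sprung valve inside, 38 mm below the mouth. It pushes the plug's nose back with 8 N at first, about 16 N when the plug is home; nothing else resists until the shoulder meets the mouth. Pressing the nozzle down with more than 35 N, or levering it sideways as hard, harms the coupler.
- nozzle_grip (a point): The round ribbed brass blow nozzle, loose, 81 mm long, 85 to 170 g. Point: on its axis, 20 mm above the underside of its shoulder; z along the axis to the blowing end. From the shoulder's underside up: shoulder 21 mm diameter to 3 mm, ribbed grip 18 mm diameter from 3 to 31 mm, blunt cone to the top at 36 mm (9 mm diameter).
- nozzle_shoulder (a point): Underside of the nozzle's shoulder, on its axis. Below it the plug, 45 mm long: 16 mm shank, groove, 16 mm bulge with 45 degree flanks, 9 mm nose, 18 mm long. Height above the mouth: 12.3 mm resting on the balls (sleeve forward), 7.3 mm dropped past them onto the valve, 0 pushed home, 0.7 mm locked and let go (the valve lifts it).
- rack: Plywood rack, fixed, 50 x 160 x 56 mm (x, y, z); three vertical holes, 17.5 mm diameter, 50 mm deep, at -52, 0, +52 mm along its y. Origin: centre of its underside. Three brass plug-in pieces stand in them, shoulders resting on the top; which piece stands where varies.
- cap_plug_mid (a point): Bystander in the rack: the low blanking plug with a mushroom head (25 mm diameter, 18 mm above the rack). Point: on its axis, 9 mm above the rack.
- fan_nozzle_mid (a point): Bystander in the rack: the fan nozzle with a flat wide head (26 x 10 mm, 36 mm above the rack). Point: on its axis, 18 mm above the rack.
- meter_mid (a point): Bystander: grey hand-held meter lying on the counter, 78 x 150 x 32 mm (x, y, z). Point: its centre.
- board_mid (a point): Bystander: circuit board lying on the counter, 85 x 110 x 6 mm (x, y, z), with components up to 18 mm high. Point: centre of the bare board.
Not all that is in view belongs to the job. What is shaped like the part that bears nozzle_grip but black or red is not meant.

How it is judged:
By the outcome, as a careful person would: the job done as asked, in the order asked, and still so for the second after the job is handed in, with the robot touching nothing.
It also fails if it takes over 64 s, if anything falls off the work surface, if the arm or the gripper's body presses on something with over 40 N, if the wrist force passes 120 N, or if a joint passes its speed limit or range.

## Robot

A 7-joint arm with a two-finger parallel gripper is mounted at the origin on the work surface. World frame = base frame: x ahead of the robot, y to its left, z up, the work surface at z = 0. Lengths are in m, angles in rad, forces in N, time in s.
With the tool pointing down it reaches from about 0.425 to 0.925 m from the base axis. Payload 6.8 kg.
Tool frame: the origin (TCP) lies at the very end of the fingers, on their centre line; the grasp point (between the pads) lies 19 mm behind it (robot.grasp_offset is the distance from the TCP to the grasp point, in m); x points along the fingers, y is the direction in which the jaws open and shut, and the axes are right-handed (so a half turn about x gives the same grasp; the last joint's range is limited). The gripper opens to 88 mm and grips with 3 to 60 N. Pads are 20 mm wide; open, the fingers measure 115 mm over their backs; the gripper's body (75 mm by 178 mm) begins 61 mm behind the grasp point.
Start: joints at [-1.347, 0.477, 0.022, 1.555, -0.011, 1.109, -0.083], TCP at [0.22, 0.638, 0.223] pointing down, gripper open.
Joint ranges: [-2.96, 2.96], [-0.34, 2.1], [-1.41, 1.46], [0.24, 2.44], [-1.37, 4.51], [0.17, 1.92], [-2.96, 2.96]. Speed limits (rad/s): [2.39, 2.39, 3.14, 3.14, 3.14, 3.14, 3.14].

## Interface

Orientations are given as [roll, pitch, yaw] about the fixed x, y, z axes, in that order (R = Rz(yaw) Ry(pitch) Rx(roll)).
In Python, from rig import get_state, vision, robot gives the robot as it stands. The module is installed in compiled form; this text tells all that it offers.
- The arm moves only by the tool jog_arm, never from a script. Its argument "moves" is a list of rows, each a list of 5 numbers: the finger opening in cm, from 0 to 8.78, then the shift along the tool's x, y, z in cm, then the turn about the tool's x in degrees. A call has 1 to 20 rows; each row shifts and turns the pose as measured when the row begins, along the tool's axes as they then stand; what a row does not reach is not made up. A row lasts 1/10 s, in which the tool goes at most 50 mm and 8.59 degrees, less where a joint would pass 70% of its speed; a pose out of reach is approached as far as the arm can. A call is refused whole if a number of a shift passes 5 or a number of a turn 8.59, either way. A call with a gripper value outside its range is refused whole. The fingers move at their own pace and stop on an object; "grip_force" is the grip in N (left out, the last holds). Time passes only in rows, so rows that do not move let the fingers close. It gives the time, the measured TCP pose, the force and the opening at its end, in the units of the state.
- get_state(): the state, without advancing time (a new reading comes with each control period).
- vision.snapshot(name): name is "scene" or "top" or "wrist"; returns (picture, depth): 400x640x3 uint8, red, green, blue; 400x640 float32, m along the optical axis (not along the pixel's ray), 0 where there is no reading.
- vision.get_calibration(name): a dict with "fx", "fy", "cx", "cy" (pixels), "rvec" (rotation vector, rad) and "tvec" (3), from world to camera coordinates, as OpenCV has them. Camera axes: x right, y down, z forward; pixel columns grow to the right and rows downward; lengths in m; the calibration is good to about 2 mm. A picture is of the moment at which its call begins: read the wrist's pose just before it. get_calibration takes no time and is no camera call; for the wrist camera it gives the pose at the moment of the call.
- robot.close_job(): hands the job in, once; it reports no verdict.
The state is a dict: "t": time; "q": joint angles; "joint_vel": joint speeds; "effort": joint torques, N m; "tcp_pos": TCP position; "tool_rot": TCP orientation; "contact_force": force on the tool from outside, world axes, zero at the start; "ft_torque": the same for the moment, N m; "width": opening from 0.0 (shut) to 1.0 (fully open).
Only numpy, scipy, OpenCV 4.12 (cv2) and the standard library are available. Lean on these libraries where they do the work, as an engineer would, in place of code of your own. Each camera call takes 0.05 s, during which the arm holds its last target.

## Working session

There is one attempt and no reset: what is moved stays moved. The work goes in short steps, Python scripts to look and compute and a tool call to move; the robot and the scene stay as the last step left them, time stands still between calls to the robot, and variables do not carry over. Pictures are saved under pics/ and viewed, and the job is handed in when it is done.

Besides the shell and the picture viewer there is one more tool, called after "Emit:" as name(argument=value, ...) on one line, values as JSON. jog_arm: Moves the arm, as the interface text tells. Its arguments: {"type":"object","properties":{"moves":{"type":"array"},"grip_force":{"type":"number"}},"required":["moves"]}

```bash
mkdir -p pics; cat > h.py <<'E'
import numpy as np, cv2, json
from rig import get_state, vision, robot
def shot(n,tag):
    cal=vision.get_calibration(n); p,d=vision.snapshot(n)
    cv2.imwrite(f'pics/{tag}.png',p[:,:,::-1]); np.savez(f'{tag}.npz',p=p,d=d,**{k:np.array(cal[k]) for k in cal})
    return p,d,cal
def ld(tag):
    z=np.load(tag+'.npz'); return z['p'],z['d'],z
def RT(c):
    return cv2.Rodrigues(np.array(c['rvec'],float))[0],np.array(c['tvec'],float).ravel()
def p2w(c,u,v,z):
    R,t=RT(c); pc=np.array([(u-c['cx'])/c['fx']*z,(v-c['cy'])/c['fy']*z,z]); return R.T@(pc-t)
def cloud(d,c):
    R,t=RT(c); v,u=np.mgrid[:d.shape[0],:d.shape[1]]
    pc=np.stack([(u-c['cx'])/c['fx']*d,(v-c['cy'])/c['fy']*d,d],-1); return (pc-t)@R
def w2p(c,X):
    R,t=RT(c); q=R@np.array(X)+t; return c['fx']*q[0]/q[2]+c['cx'],c['fy']*q[1]/q[2]+c['cy']
E
python3 - <<'E'
from h import *
s=get_state(); print(s); print(robot.grasp_offset)
for n in ['scene','top','wrist']:
    p,d,c=shot(n,n+'0'); R,t=RT(c); print(n,-R.T@t,c['fx'],(d>0).mean())
E
```

```text
{'t': 0.0, 'q': array([-1.34708607,  0.47779121,  0.02232913,  1.55642897, -0.01151591,
        1.10925957, -0.08308768]), 'joint_vel': array([-3.49760082e-04, -9.08881641e-05, -8.05827800e-05,  1.19314913e-03,
       -6.00608193e-04,  1.31439447e-04, -1.09368953e-03]), 'effort': array([ 5.65410064e-04, -5.82862186e+01,  1.53537836e+00, -2.72607780e+01,
       -5.42302988e-02,  1.72159699e-02,  1.45584067e-04]), 'tcp_pos': array([0.21969702, 0.63762949, 0.22169695]), 'tool_rot': array([-1.507733  ,  1.569037  , -1.83950678]), 'contact_force': array([ 0.11487765, -0.16167215, -0.34948452]), 'ft_torque': array([ 0.03787334,  0.00749789, -0.00497792]), 'width': 1.0036330002723257}
0.0187
scene [1.28359364 0.31617975 0.62886943] 422.91424918079144 0.995796875
top [0.43009681 0.06211272 0.93064868] 376.4848805961872 0.99596875
wrist [0.15750222 0.65872209 0.38259443] 288.3669331427065 0.93506640625
```

View pics/scene0.png

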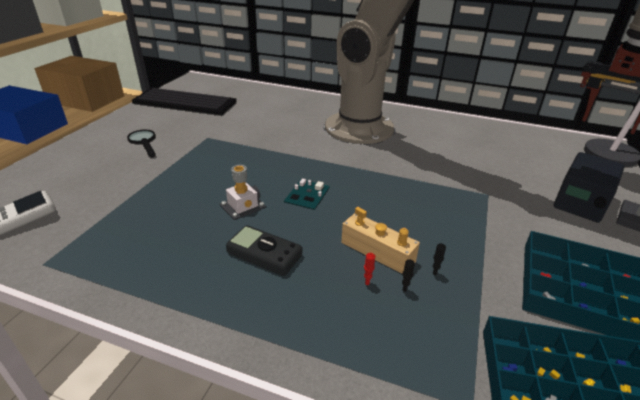

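View pics/top0.png

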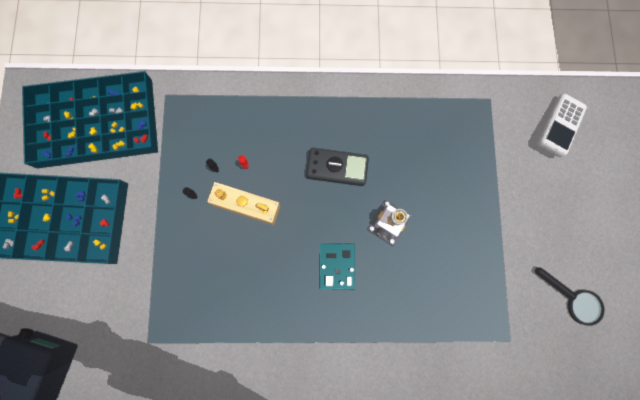

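View pics/wrist0.png

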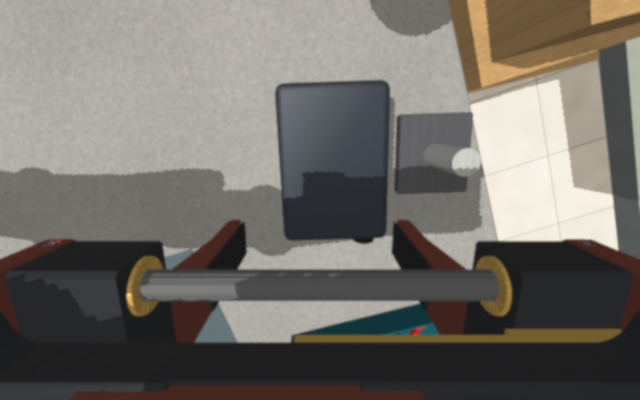

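```bash
python3 - <<'E'
from h import *
p,d,c=ld('top0'); P=cloud(d,c)
a=cv2.resize(p[170:235,170:290],None,fx=6,fy=6,interpolation=2)[:,:,::-1]
cv2.imwrite('pics/rt.png',a)
a=cv2.resize(p[190:250,360:425],None,fx=6,fy=6,interpolation=2)[:,:,::-1]
cv2.imwrite('pics/ct.png',a)
ps,ds,cs=ld('scene0')
cv2.imwrite('pics/rs.png',cv2.resize(ps[190:300,330:460],None,fx=6,fy=5.4,interpolation=2)[:,:,::-1])
for n,(u,v) in dict(rackL=(221,194),rackM=(242,201),rackR=(262,207),coup=(399,217),blk1=(212,165),red=(243,161),blk2=(190,193),meter=(338,166),board=(338,267)).items(): print(n,P[v,u])
E
```

```text
rackL [0.59809011 0.25163227 0.09174769]
rackM [0.58619687 0.20755372 0.0702528 ]
rackR [0.56852251 0.15845248 0.09357773]
coup [ 0.54829047 -0.15228337  0.08614278]
blk1 [0.6714748  0.28028724 0.07061433]
red [0.68029741 0.20743053 0.07574503]
blk2 [0.60461107 0.32824783 0.068771  ]
meter [ 0.68066524 -0.01853739  0.03794088]
board [ 0.43622703 -0.01863932  0.01021178]
```

View pics/rt.png

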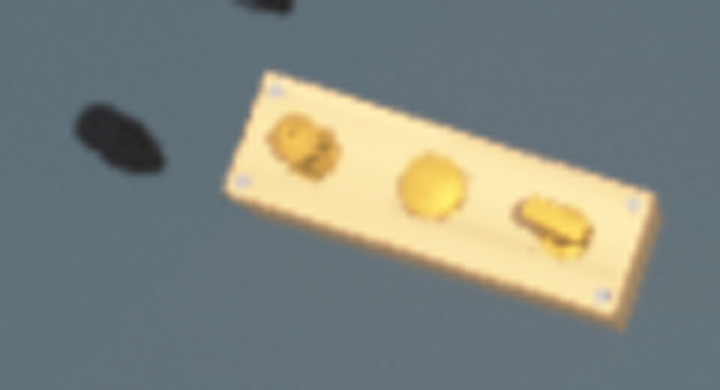

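View pics/ct.png

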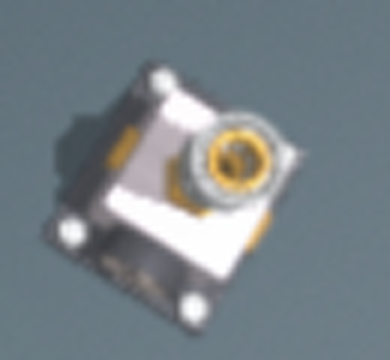

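View pics/rs.png

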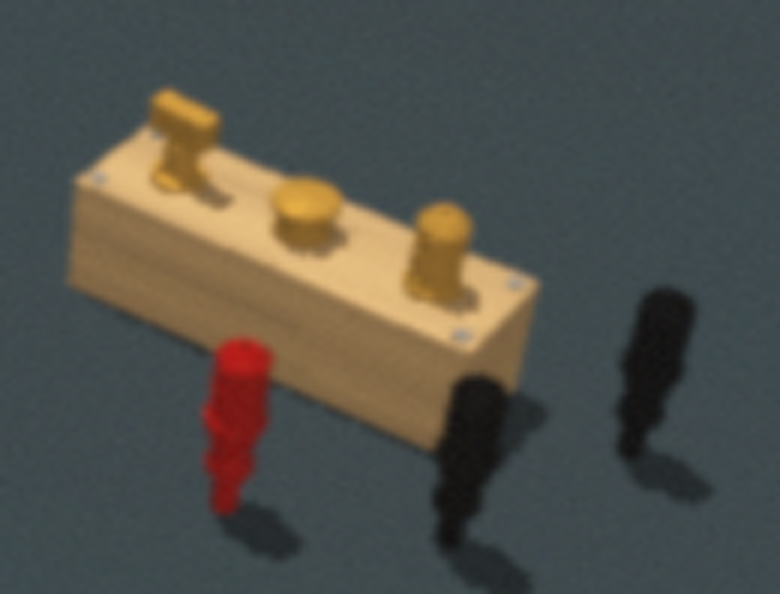

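```bash
cat >> h.py <<'E'
from scipy.spatial.transform import Rotation as Ro
def tool(s=None):
    s=s or get_state(); return Ro.from_euler('xyz',s['tool_rot']).as_matrix(),np.array(s['tcp_pos'])
E
python3 - <<'E'
from h import *
R,p=tool(); print(R.round(4))
P0,d,c=ld('top0'); P=cloud(d,c); S=cloud(ld('scene0')[1],ld('scene0')[2])
# rack top pts
for nm,Q,im in (('top',P,P0),('scene',S,ld('scene0')[0])):
    m=(abs(Q[...,2]-0.056)<0.006)&(abs(Q[...,0]-.585)<.07)&(abs(Q[...,1]-.205)<.12)
    r=cv2.minAreaRect((Q[m][:,:2]*1000).astype(np.float32)); print(nm,m.sum(),r, np.median(Q[m][:,2]))
    m=(Q[...,2]>0.078)&(Q[...,2]<.1)&(np.hypot(Q[...,0]-.6,Q[...,1]-.25)<.022)
    print('noz',m.sum(),Q[m].min(0),Q[m].max(0),np.median(Q[m],0))
    m=(Q[...,2]>0.08)&(Q[...,2]<.13)&(np.hypot(Q[...,0]-.548,Q[...,1]+.152)<.04)
    print('coup',m.sum(),Q[m].min(0),Q[m].max(0),np.median(Q[m],0))
# jaw
ry=np.array([.3,.95]); 
tgt=np.array([.6,.25,.20])
print('shift in tool', R.T@(tgt-p))
for ax in (np.array([.954,-.3,0]),-np.array([.954,-.3,0])):
    b=R.T@ax; print('turn',np.degrees(np.arctan2(b[2],b[1])))
Rc,t=RT(vision.get_calibration('wrist')); C=-Rc.T@t
print('cam in tool',R.T@(C-p)); print('cam axes in tool\n',R.T@Rc.T)
E
```

```text
[[-4.000e-04  3.257e-01  9.455e-01]
 [-1.300e-03  9.455e-01 -3.257e-01]
 [-1.000e+00 -1.400e-03  1.000e-04]]
top 1223 ((587.4386596679688, 208.945068359375), (161.3136749267578, 50.353675842285156), 72.57331085205078) 0.05644643728905211
noz 58 [0.59360932 0.24930655 0.07999246] [0.61060047 0.26610191 0.0938165 ] [0.60185399 0.25646317 0.09016446]
coup 229 [ 0.52894925 -0.16420829  0.08062853] [ 0.5628346  -0.12832547  0.11564398] [ 0.54696376 -0.14623111  0.10959946]
scene 1104 ((587.671630859375, 208.10511779785156), (161.38357543945312, 54.410911560058594), 72.15577697753906) 0.05586805966611149
noz 72 [0.59789243 0.24882532 0.07845104] [0.61258676 0.26642682 0.0933857 ] [0.60794464 0.2579695  0.08792921]
coup 249 [ 0.52931731 -0.16403507  0.08084977] [ 0.56597568 -0.12849248  0.11387404] [ 0.55553336 -0.14175202  0.1047446 ]
shift in tool [ 0.0222843  -0.24272228  0.48583538]
turn 88.44695676981071
turn -91.5530432301893
cam in tool [-0.16081341 -0.0006298  -0.06564864]
cam axes in tool
 [[-1.87996105e-03 -2.39627636e-01  9.70863050e-01]
 [ 9.99997598e-01  6.43755402e-04  2.09526783e-03]
 [-1.12708241e-03  9.70864657e-01  2.39625850e-01]]
```

Candidates (top-view pixels): brass round nozzle in the rack (221,193), mushroom cap (242,201), fan nozzle (262,207), black look-alikes (212,165) and (190,193), and a red one (243,161). I choose the brass round one at (221,193), with a smooth round top and straight grip. The scene-view crop shows the same thing at the rack's right end.

Emit:
jog_arm(moves=[[5,0,-2.1,4.4,0],[5,0,-2.1,4.4,0],[5,0,-2.1,4.4,0],[5,0,-2.1,4.4,0],[5,0,-2.1,4.4,0],[5,0,-2.1,4.4,0],[5,0,-2.1,4.4,0],[5,0,-2.1,4.4,0],[5,0,-2.1,4.4,0],[5,0,-2.1,4.4,0],[5,0,-2.1,4.4,0]], grip_force=20)

```text
t: 1.25
tcp_pos: [0.6055, 0.2602, 0.217]
tool_rot: [-2.67, 1.563, -2.983]
contact_force: [0.9, 0.3, 0.8]
width: 0.569
```

Emit:
jog_arm(moves=[[5,0,0,0,8],[5,0,0,0,8],[5,0,0,0,8],[5,0,0,0,8],[5,0,0,0,8],[5,0,0,0,8],[5,0,0,0,8],[5,0,0,0,8],[5,0,0,0,8],[5,0,0,0,8],[5,0,0,0,8],[5,0,0,0,0]])

```text
t: 2.45
tcp_pos: [0.6103, 0.2463, 0.2125]
tool_rot: [-0.508, 1.556, -2.435]
contact_force: [-1.4, 0.5, -0.3]
width: 0.569
```

```bash
cat >> h.py <<'E'
def rel(tgt,ax=None,s=None):
    R,p=tool(s); print('tcp',p.round(4),'zaxis-down',R[:,0].round(4),'F',get_state()['contact_force'].round(2))
    print('shift cm',(100*R.T@(np.array(tgt)-p)).round(2))
    if ax is not None:
        b=R.T@np.append(ax,0); print('turn',np.degrees(np.arctan2(b[2],b[1])).round(2))
E
python3 - <<'E'
from h import *
rel([.603,.258,.2],[.954,-.3])
p,d,c=shot('wrist','w1'); print(w2p(c,[.603,.258,.092]))
E
```

```text
tcp [0.6103 0.2463 0.2125] zaxis-down [-0.0113 -0.0096 -0.9999] F [-1.37  0.47 -0.29]
shift cm [ 1.25 -1.08 -0.86]
turn -2.91
(np.float64(309.2184489699621), np.float64(182.53536798468627))
```

View pics/w1.png

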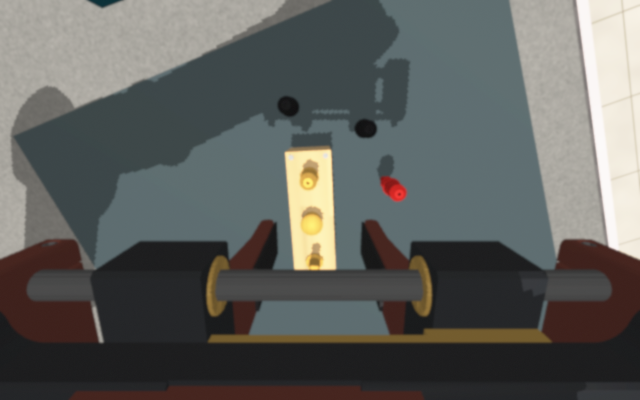

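```bash
python3 - <<'E'
from h import *
p,d,c=ld('w1'); Q=cloud(d,c)
cv2.imwrite('pics/w1c.png',cv2.resize(p[130:280,260:360],None,fx=4,fy=4,interpolation=2)[:,:,::-1])
m=(abs(Q[...,2]-0.056)<0.005)&(abs(Q[...,0]-.585)<.07)&(abs(Q[...,1]-.205)<.12)
r=cv2.minAreaRect((Q[m][:,:2]*1000).astype(np.float32)); print(r,np.median(Q[m][:,2]))
m=(Q[...,2]>0.075)&(Q[...,2]<.1)&(np.hypot(Q[...,0]-.603,Q[...,1]-.258)<.02)
print('noz',m.sum(),Q[m].min(0),Q[m].max(0)); v,u=np.nonzero(m); print(u.min(),u.max(),v.min(),v.max())
m2=m&(Q[...,2]>.088);print(Q[m2].mean(0),m2.sum())
E
```

```text
((587.9959716796875, 217.13760375976562), (143.826171875, 50.214656829833984), 72.5526123046875) 0.05456835829851333
noz 269 [0.59241853 0.25009071 0.07559047] [0.61031857 0.26776608 0.09222481]
299 316 171 189
[0.60174898 0.25927013 0.08987947] 137
```

View pics/w1c.png

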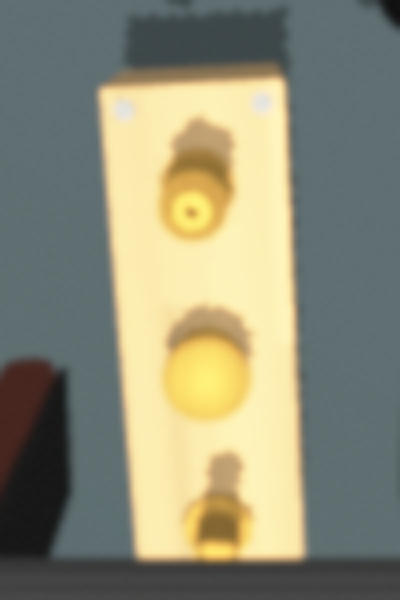

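The close crop confirms it: a round brass piece with a blow hole at wrist pixel (308,183), then the mushroom cap at (312,224) and the fan nozzle at (314,262).

Emit:
jog_arm(moves=[[4,0,-0.6,-0.6,-2.9],[4,0,-0.5,-0.4,0],[4,2,0,0,0],[4,2,0,0,0],[4,2,0,0,0],[4,0,0,0,0]])

```text
t: 3.1
tcp_pos: [0.6018, 0.2601, 0.1512]
tool_rot: [-0.642, 1.557, -2.499]
contact_force: [-0.8, 0.4, -0.6]
width: 0.455
```

```bash
python3 - <<'E'
from h import *
rel([.602,.2585,.0605],[.954,-.3])
E
```

```text
tcp [0.6018 0.2601 0.1512] zaxis-down [-0.0107 -0.008  -0.9999] F [-0.8   0.36 -0.6 ]
shift cm [9.07 0.14 0.06]
turn 1.11
```

Emit:
jog_arm(moves=[[4,2,0.1,0.05,1],[4,2,0,0,0],[4,1.5,0,0,0],[4,0,0,0,0]])

```text
t: 3.5
tcp_pos: [0.6038, 0.26, 0.0979]
tool_rot: [-0.639, 1.562, -2.509]
contact_force: [0.2, -0.4, -0.2]
width: 0.455
```

```bash
python3 - <<'E'
from h import *
rel([.602,.2585,.0605],[.954,-.3])
p,d,c=shot('wrist','w2'); print(w2p(c,[.602,.2585,.092]))
Q=cloud(d,c)
m=(Q[...,2]>0.07)&(Q[...,2]<.1)&(np.hypot(Q[...,0]-.602,Q[...,1]-.2585)<.02)
print('noz',m.sum(),Q[m].min(0),Q[m].max(0))
m2=m&(Q[...,2]>.0895);print(Q[m2].mean(0),m2.sum())
E
```

```text
tcp [0.6038 0.26   0.0979] zaxis-down [-0.0075 -0.0055 -1.    ] F [ 0.17 -0.35 -0.19]
shift cm [ 3.74 -0.1   0.17]
turn 0.26
(np.float64(317.69151659335614), np.float64(236.99978945358896))
noz 792 [0.58214178 0.24955037 0.07003185] [0.61027266 0.26838942 0.09946541]
[0.59990882 0.25946682 0.09095035] 220
```

View pics/w2.png

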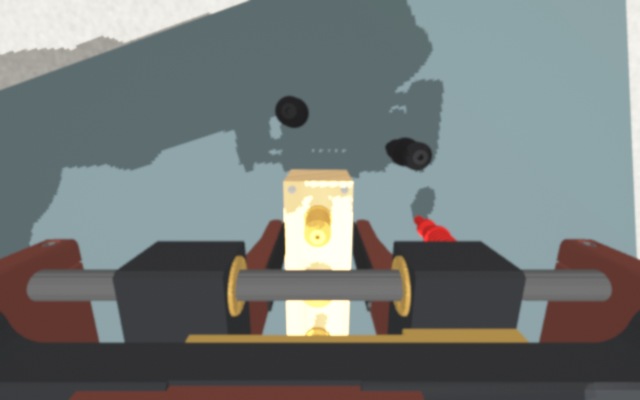

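The nozzle's top is at (318,236) and I predicted (317.7,237), so I can descend on it.

Emit:
jog_arm(moves=[[4,1.2,-0.1,0.1,0],[4,1.2,0,0.1,0],[4,0.8,0,0,0],[4,0,0,0,0]])

```text
t: 3.95
tcp_pos: [0.6044, 0.2591, 0.0673]
tool_rot: [-0.412, 1.568, -2.283]
contact_force: [0.4, 0.3, -1.2]
width: 0.453
```

```bash
python3 - <<'E'
from h import *
rel([.602,.2585,.0605],[.954,-.3])
E
```

```text
tcp [0.6044 0.2591 0.0673] zaxis-down [-0.0022 -0.0025 -1.    ] F [ 0.45  0.29 -1.17]
shift cm [ 0.68 -0.21  0.13]
turn 0.29
```

Emit:
jog_arm(moves=[[4,0.5,-0.2,0.15,0],[4,0.2,0,0,0],[4,0,0,0,0]])

```text
t: 4.25
tcp_pos: [0.6021, 0.2581, 0.0599]
tool_rot: [-0.355, 1.568, -2.225]
contact_force: [-0.6, 0.6, -0.5]
width: 0.454
```

```bash
python3 - <<'E'
from h import *
rel([.602,.2585,.0605],[.954,-.3])
E
```

```text
tcp [0.6021 0.2581 0.0599] zaxis-down [-0.0019 -0.0025 -1.    ] F [-0.63  0.61 -0.47]
shift cm [-0.06 -0.02 -0.03]
turn 0.28
```

Emit:
jog_arm(moves=[[1.2,0,0,0,0],[1.2,0,0,0,0],[1.2,0,0,0,0],[1.2,0,0,0,0],[1.2,0,0,0,0]], grip_force=25)

```text
t: 4.75
tcp_pos: [0.6025, 0.2584, 0.0606]
tool_rot: [-0.161, 1.569, -2.032]
contact_force: [-0.1, 0.0, -1.3]
width: 0.2
```

Emit:
jog_arm(moves=[[1.2,0,0,0,0],[1.2,-0.5,0,0,0],[1.2,0,0,0,0]])

```text
t: 5.05
tcp_pos: [0.6024, 0.2583, 0.0659]
tool_rot: [-0.244, 1.568, -2.114]
contact_force: [-0.1, 0.3, -0.6]
width: 0.194
```

Emit:
jog_arm(moves=[[1.2,-2,0,0,0],[1.2,-3,0,0,0],[1.2,-4,0,0,0],[1.2,-4,0,0,0],[1.2,-3,0,0,0],[1.2,0,0,0,0]])

```text
t: 5.65
tcp_pos: [0.6027, 0.2584, 0.2314]
tool_rot: [-0.036, 1.568, -1.907]
contact_force: [0.6, -0.5, -1.5]
width: 0.195
```

```bash
python3 - <<'E'
from h import *
rel([.547,-.146,.215],[.954,-.3])
p,d,c=shot('wrist','w3'); print(get_state()['width'])
R,t=tool(); print(w2p(c,t),w2p(c,t+R[:,0]*.0495))
E
```

```text
tcp [0.6027 0.2584 0.2314] zaxis-down [-0.001  -0.0029 -1.    ] F [ 0.64 -0.52 -1.46]
shift cm [ 1.77  6.64 40.28]
turn 0.26
0.20190558860753233
(np.float64(318.1573609396078), np.float64(237.12431889022918)) (np.float64(318.16001012544916), np.float64(213.17481829303193))
```

View pics/w3.png

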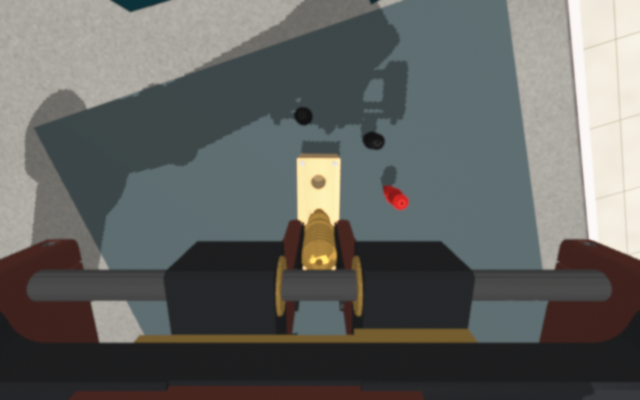

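Emit:
jog_arm(moves=[[1.2,0,0.3,2,0],[1.2,0,0.6,4,0],[1.2,0,0.6,4,0],[1.2,0,0.7,4.5,0],[1.2,0,0.7,4.5,0],[1.2,0,0.7,4.5,0],[1.2,0,0.7,4.5,0],[1.2,0,0.7,4,0],[1.2,0,0.6,3,0],[1.2,0,0.5,2,0],[1.2,0,0,0,0],[1.2,0,0,0,0]])

```text
t: 6.9
tcp_pos: [0.5267, -0.1416, 0.2137]
tool_rot: [-0.945, 1.532, -2.825]
contact_force: [-0.0, 0.6, -0.9]
width: 0.196
```

```bash
python3 - <<'E'
from h import *
rel([.547,-.146,.215],[.954,-.3])
p,d,c=shot('wrist','w4'); print(w2p(c,[.547,-.146,.112]),get_state()['q'].round(2))
E
```

```text
tcp [ 0.5267 -0.1416  0.2137] zaxis-down [-0.0366 -0.012  -0.9993] F [-0.04  0.58 -0.87]
shift cm [-0.2   2.07 -0.2 ]
turn -0.24
(np.float64(344.9823244437248), np.float64(192.63496005003583)) [-0.39  0.34  0.66  1.89 -0.21  1.03  0.05]
```

View pics/w4.png

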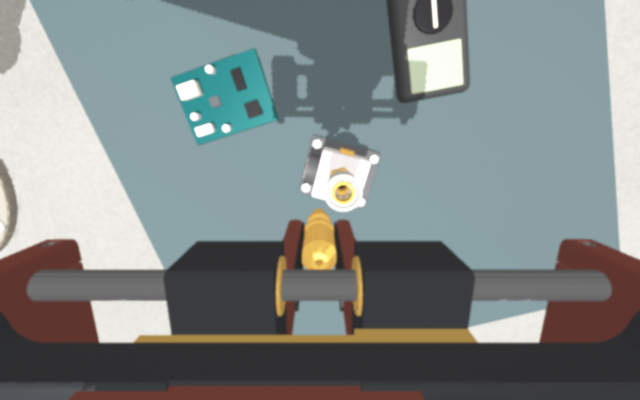

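```bash
cat > mouth.py <<'E'
from h import *
import sys
def mouth(tag,x0=(.547,-.146)):
    p,d,c=ld(tag); u,v=w2p(c,[*x0,.112]); u0,v0=int(u)-40,int(v)-40
    cv2.imwrite(f'pics/{tag}c.png',cv2.resize(p[v0:v0+80,u0:u0+80],None,fx=6,fy=6,interpolation=2)[:,:,::-1])
    Q=cloud(d,c); m=(Q[...,2]>.1055)&(Q[...,2]<.12)&(np.hypot(Q[...,0]-x0[0],Q[...,1]-x0[1])<.03)
    print(tag,'pred',(u-u0)*6,(v-v0)*6,'rim',m.sum(),Q[m].min(0).round(4),Q[m].max(0).round(4),np.median(Q[m][:,2]))
    (x,y),r=cv2.minEnclosingCircle((Q[m][:,:2]*1000).astype(np.float32)); print('circle',x,y,r)
    vv,uu=np.nonzero(m); e=cv2.fitEllipse(cv2.convexHull(np.stack([uu,vv],1).astype(np.int32))); print('ell',e)
    # invert ray at z .111
    R,t=RT(c); C=-R.T@t; ray=R.T@np.array([(e[0][0]-c['cx'])/c['fx'],(e[0][1]-c['cy'])/c['fy'],1]); print('ray@.111',(C+ray*(.111-C[2])/ray[2]).round(4))
if __name__=='__main__':
    for a in sys.argv[1:]: mouth(a)
E
python3 mouth.py w4 top0 scene0
```

```text
w4 pred 245.89394666234875 243.80976030021498 rim 825 [ 0.5274 -0.1633  0.1056] [ 0.5628 -0.1277  0.1125] 0.109235222321335
circle 545.1292114257812 -145.64186096191406 17.984590530395508
ell ((342.7453308105469, 191.54429626464844), (37.3558349609375, 37.84861755371094), 85.41105651855469)
ray@.111 [ 0.5453 -0.1446  0.111 ]
top0 pred 240.5271833751135 245.73740813909075 rim 159 [ 0.5289 -0.1642  0.1057] [ 0.5628 -0.1283  0.1156] 0.11101095074738732
circle 546.9142456054688 -146.0489959716797 18.277578353881836
ell ((398.9378662109375, 216.2401885986328), (15.750581741333008, 16.25814437866211), 94.67900848388672)
ray@.111 [ 0.5465 -0.1459  0.111 ]
scene0 pred 243.8356565783564 245.81640291992142 rim 118 [ 0.5293 -0.164   0.1056] [ 0.5658 -0.1289  0.1139] 0.11026199453772612
circle 547.5191650390625 -146.00856018066406 18.436359405517578
ell ((238.70118713378906, 169.42076110839844), (10.4411039352417, 15.758545875549316), 86.26525115966797)
ray@.111 [ 0.5513 -0.1436  0.111 ]
```

View pics/w4c.png

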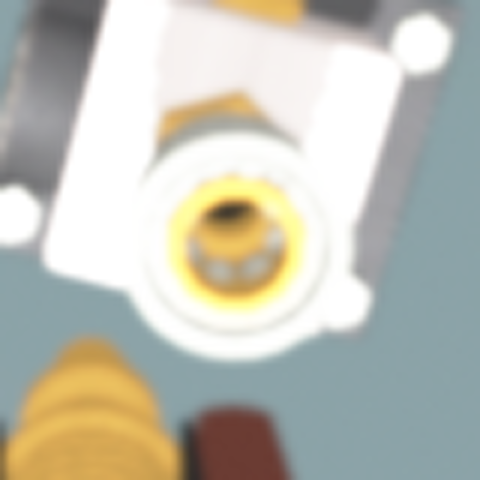

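Emit:
jog_arm(moves=[[1.2,0,0.6,-0.05,0],[1.2,0,0.6,-0.05,0],[1.2,0,0.6,0,0],[1.2,0,0,0,0]])

```text
t: 7.35
tcp_pos: [0.5462, -0.1418, 0.2119]
tool_rot: [-0.984, 1.531, -2.857]
contact_force: [-0.6, 0.8, 0.0]
width: 0.199
```

```bash
python3 - <<'E'
from h import *
rel([.5455,-.1455,.18],[.954,-.3])
E
```

```text
tcp [ 0.5462 -0.1418  0.2119] zaxis-down [-0.0381 -0.0112 -0.9992] F [-0.63  0.77  0.05]
shift cm [3.19 0.15 0.3 ]
turn 0.19
```

Emit:
jog_arm(moves=[[1.2,-0.2,-0.7,-4.5,0],[1.2,-0.2,-0.7,-4.5,0],[1.2,0,-0.7,-4.5,0],[1.2,0,-0.7,-4.5,0],[1.2,0,0,0,0]])

```text
t: 7.85
tcp_pos: [0.5756, 0.0448, 0.2127]
tool_rot: [-0.948, 1.532, -2.822]
contact_force: [0.4, 0.3, -1.1]
width: 0.197
```

```bash
python3 - <<'E'
from h import *
rel([.5455,-.1455,.2],[.954,-.3])
E
```

```text
tcp [0.5756 0.0448 0.2127] zaxis-down [-0.0365 -0.0121 -0.9993] F [ 0.37  0.31 -1.08]
shift cm [ 1.61  2.86 19.03]
turn 0.07
```

Emit:
jog_arm(moves=[[1.2,2,0,0,0],[1.2,2,0,0,0],[1.2,1,0,0,0],[1.2,0,0,0,0]])

```text
t: 8.25
tcp_pos: [0.575, 0.0477, 0.1616]
tool_rot: [-0.941, 1.534, -2.808]
contact_force: [-0.6, -0.1, -0.6]
width: 0.197
```

```bash
python3 - <<'E'
from h import *
rel([.5455,-.1455,.2],[.954,-.3])
E
```

```text
tcp [0.575  0.0477 0.1616] zaxis-down [-0.0348 -0.0121 -0.9993] F [-0.56 -0.07 -0.58]
shift cm [-3.5   2.71 19.42]
turn 0.5
```

Emit:
jog_arm(moves=[[1.2,-4,0,0,0],[1.2,0,0,0,0]])

```text
t: 8.45
tcp_pos: [0.5765, 0.0471, 0.203]
tool_rot: [-0.918, 1.532, -2.787]
contact_force: [0.3, -0.3, 0.4]
width: 0.196
```

```bash
python3 - <<'E'
from h import *
rel([.5455,-.1455,.2],[.954,-.3])
E
```

```text
tcp [0.5765 0.0471 0.203 ] zaxis-down [-0.0359 -0.0133 -0.9993] F [ 0.28 -0.34  0.41]
shift cm [ 0.66  2.7  19.32]
turn 0.42
```

Emit:
jog_arm(moves=[[1.2,0,4.5,0,0],[1.2,0,4.5,0,0],[1.2,0,0,0,0]])

```text
t: 8.75
tcp_pos: [0.6629, 0.0202, 0.2008]
tool_rot: [-0.986, 1.532, -2.853]
contact_force: [-0.2, -0.7, -1.4]
width: 0.198
```

```bash
python3 - <<'E'
from h import *
rel([.5455,-.1455,.2],[.954,-.3]); print(get_state()['q'].round(3))
E
```

```text
tcp [0.6629 0.0202 0.2008] zaxis-down [-0.0374 -0.0111 -0.9992] F [-0.24 -0.71 -1.39]
shift cm [ 0.7  -6.38 19.26]
turn 0.5
[-0.519  0.552  0.575  1.604 -0.311  1.119 -0.16 ]
```

Emit:
jog_arm(moves=[[1.2,0,-4.5,0,0],[1.2,0,-4.5,0,0],[1.2,0,0,0,0]])

```text
t: 9.05
tcp_pos: [0.5749, 0.0441, 0.2022]
tool_rot: [-0.929, 1.529, -2.8]
contact_force: [0.7, -0.3, -0.6]
width: 0.197
```

```bash
python3 - <<'E'
from h import *
rel([.5455,-.1455,.2],[.954,-.3]); print(get_state()['q'].round(3))
E
```

```text
tcp [0.5749 0.0441 0.2022] zaxis-down [-0.0392 -0.0139 -0.9991] F [ 0.7  -0.29 -0.65]
shift cm [ 0.6   2.83 18.97]
turn 0.25
[-0.647  0.404  0.601  1.818 -0.248  1.04  -0.249]
```

Emit:
jog_arm(moves=[[1.2,0,0.3,2,0],[1.2,0,0.3,2,0],[1.2,0,0.3,2,0],[1.2,0,0.3,2,0],[1.2,0,0.3,2,0],[1.2,0,0.3,2,0],[1.2,0,0.3,2,0],[1.2,0,0.3,2,0],[1.2,0,0.3,2,0],[1.2,0,0,0,0],[1.2,0,0,0,0]])

```text
t: 10.15
tcp_pos: [0.5497, -0.1438, 0.2116]
tool_rot: [-0.89, 1.541, -2.76]
contact_force: [0.6, -0.0, -1.0]
width: 0.2
```

```bash
python3 - <<'E'
from h import *
rel([.5474,-.1448,.19],[.954,-.3]); print(get_state()['q'].round(3))
E
```

```text
tcp [ 0.5497 -0.1438  0.2116] zaxis-down [-0.0277 -0.0111 -0.9996] F [ 0.59 -0.04 -0.97]
shift cm [ 2.17 -0.14  0.12]
turn 0.29
[-0.369  0.376  0.653  1.842 -0.242  1.033  0.081]
```

Emit:
jog_arm(moves=[[1.2,1,-0.15,0.1,0],[1.2,1,0,0,0],[1.2,1,0,0,0],[1.2,0,0,0,0]])

```text
t: 10.55
tcp_pos: [0.5476, -0.1411, 0.1786]
tool_rot: [-0.941, 1.541, -2.807]
contact_force: [-0.3, -0.8, -1.5]
width: 0.197
```

```bash
python3 - <<'E'
from h import *
rel([.5455+.0015,-.1455+.0005,.178],[.954,-.3]); 
p,d,c=shot('wrist','w5'); R,t=tool(); print(w2p(c,t+R[:,0]*.0495),w2p(c,[.5455,-.1455,.112]))
cv2.imwrite('pics/w5c.png',cv2.resize(p[160:280,260:380],None,fx=5,fy=5,interpolation=2)[:,:,::-1])
E
python3 mouth.py w5
```

```text
tcp [ 0.5476 -0.1411  0.1786] zaxis-down [-0.028  -0.0097 -0.9996] F [-0.26 -0.76 -1.48]
shift cm [0.07 0.06 0.39]
turn 0.55
(np.float64(320.02317837889336), np.float64(213.4494780902146)) (np.float64(320.5112729222576), np.float64(211.32693940986718))
w5 pred 242.59719647553788 242.34811490717635 rim 752 [ 0.527  -0.1609  0.1055] [ 0.5629 -0.1279  0.1121] 0.10910175394244595
circle 545.03125 -145.73226928710938 18.06055450439453
ell ((320.2607727050781, 209.64556884765625), (41.03281784057617, 42.87675857543945), 84.64273834228516)
ray@.111 [ 0.5456 -0.1443  0.111 ]
```

View pics/w5c.png

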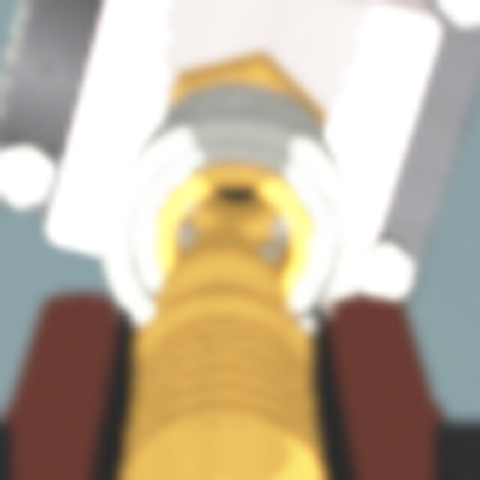

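Emit:
jog_arm(moves=[[1.2,0,0.1,0.35,0],[1.2,0.8,0,0,0],[1.2,0.8,0,0,0],[1.2,0.8,0.05,0,0],[1.2,0,0,0,0]])

```text
t: 11.1
tcp_pos: [0.5482, -0.1453, 0.1534]
tool_rot: [-0.917, 1.542, -2.782]
contact_force: [0.5, -0.4, -1.2]
width: 0.195
```

```bash
python3 - <<'E'
from h import *
R,t=tool()
k=np.array([-R[0,0],-R[1,0],0])*.035
rel(np.array([.5455,-.1452,.145])+k,[.954,-.3]); 
E
```

```text
tcp [ 0.5482 -0.1453  0.1534] zaxis-down [-0.0266 -0.01   -0.9996] F [ 0.52 -0.36 -1.19]
shift cm [ 0.85 -0.16 -0.  ]
turn 0.59
```

Emit:
jog_arm(moves=[[1.2,0.5,-0.15,0,0],[1.2,0.5,0,0,0],[1.2,0,0,0,0]])

```text
t: 11.4
tcp_pos: [0.5463, -0.145, 0.1424]
tool_rot: [-0.918, 1.542, -2.784]
contact_force: [-0.3, -0.6, -2.3]
width: 0.198
```

```bash
python3 - <<'E'
from h import *
R,t=tool()
k=np.array([-R[0,0],-R[1,0],0])*.03
rel(np.array([.5455,-.1452,.129])+k,[.954,-.3]); 
p,d,c=shot('wrist','w6')
E
python3 mouth.py w6
```

```text
tcp [ 0.5463 -0.145   0.1424] zaxis-down [-0.0269 -0.0101 -0.9996] F [-0.3  -0.59 -2.26]
shift cm [ 1.34  0.03 -0.03]
turn 0.58
w6 pred 245.41493498772218 243.54025464525415 rim 887 [ 0.5294 -0.1522  0.1055] [ 0.5629 -0.1278  0.1198] 0.10967550032676207
circle 546.144775390625 -142.71405029296875 17.33497428894043
ell ((319.40301513671875, 212.6118927001953), (33.249507904052734, 48.14798355102539), 88.0621109008789)
ray@.111 [ 0.5471 -0.1395  0.111 ]
```

View pics/w6c.png

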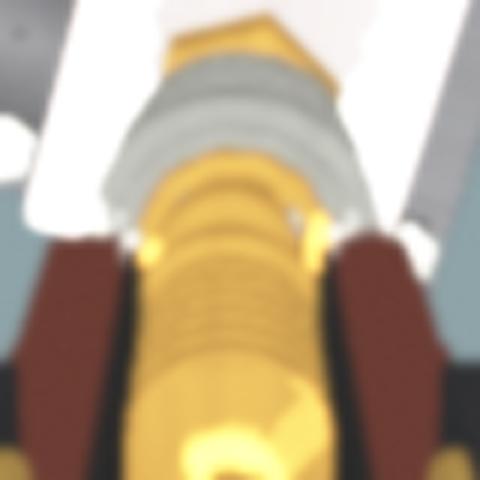

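Emit:
jog_arm(moves=[[1.2,0.4,0,0,0],[1.2,0.4,0,0,0],[1.2,0,0,0,0]])

```text
t: 11.75
tcp_pos: [0.5467, -0.1452, 0.1345]
tool_rot: [-0.898, 1.543, -2.763]
contact_force: [0.8, 0.3, -0.9]
width: 0.199
```

```bash
python3 - <<'E'
from h import *
R,t=tool()
k=np.array([-R[0,0],-R[1,0],0])*.025
rel(np.array([.5455,-.1452,.129])+k,[.954,-.3]); print(get_state()['ft_torque'].round(2))
E
```

```text
tcp [ 0.5467 -0.1452  0.1345] zaxis-down [-0.0255 -0.0101 -0.9996] F [ 0.78  0.33 -0.92]
shift cm [ 0.55 -0.04 -0.02]
turn 0.58
[-0.06  0.03 -0.03]
```

Emit:
jog_arm(moves=[[1.2,0.3,0,0,0],[1.2,0.2,0,0,0],[1.2,0,0,0,0]])

```text
t: 12.05
tcp_pos: [0.5467, -0.1453, 0.1292]
tool_rot: [-0.89, 1.544, -2.756]
contact_force: [-0.2, -0.1, 0.6]
width: 0.194
```

```bash
python3 - <<'E'
from h import *
R,t=tool()
k=np.array([-R[0,0],-R[1,0],0])*.025
rel(np.array([.5455,-.1452,.1285])+k,[.954,-.3]); print(get_state()['ft_torque'].round(2))
E
```

```text
tcp [ 0.5467 -0.1453  0.1292] zaxis-down [-0.0252 -0.0102 -0.9996] F [-0.19 -0.08  0.59]
shift cm [ 0.07 -0.06 -0.02]
turn 0.59
[-0.09  0.03 -0.01]
```

Now a little further, until it rests on the balls, then let go.

Emit:
jog_arm(moves=[[1.2,0.1,0,0,0],[1.2,0,0,0,0]])

```text
t: 12.25
tcp_pos: [0.5466, -0.146, 0.1286]
tool_rot: [-0.872, 1.544, -2.738]
contact_force: [-0.8, -0.4, -0.3]
width: 0.197
```

Emit:
jog_arm(moves=[[2.4,0,0,0,0],[3,0,0,0,0],[3,0,0,0,0],[3,0,0,0,0]])

```text
t: 12.65
tcp_pos: [0.5472, -0.1457, 0.1288]
tool_rot: [-0.864, 1.545, -2.73]
contact_force: [-0.2, -0.7, 0.7]
width: 0.344
```

```bash
python3 - <<'E'
from h import *
rel([.5455,-.1452,.2],[.954,-.3]); print(get_state()['ft_torque'].round(2))
shot('wrist','w7')
E
python3 mouth.py w7
```

```text
tcp [ 0.5472 -0.1457  0.1288] zaxis-down [-0.0239 -0.0104 -0.9997] F [-0.18 -0.69  0.68]
shift cm [-7.11 -0.31  0.13]
turn 0.57
[-0.03  0.02  0.03]
w7 pred 245.9605853632355 240.62620728178314 rim 1092 [ 0.5277 -0.1624  0.1055] [ 0.563  -0.1277  0.1165] 0.10921445819603702
circle 545.0985717773438 -145.8305206298828 18.157011032104492
ell ((317.4239196777344, 226.13609313964844), (52.48994064331055, 53.795047760009766), 94.22993469238281)
ray@.111 [ 0.5457 -0.1446  0.111 ]
```

View pics/w7c.png

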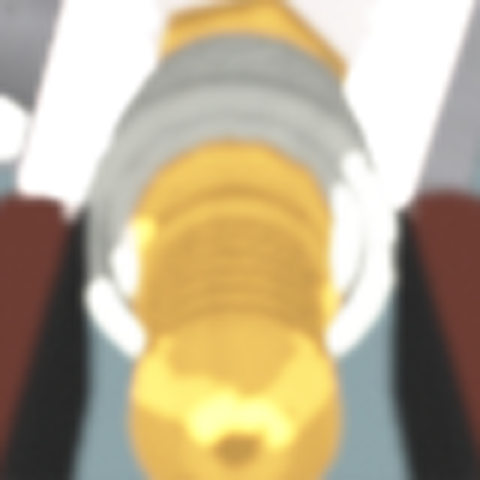

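Emit:
jog_arm(moves=[[5.5,0,-0.1,0,0],[5.5,0,0,0,0],[5.5,0,0,0,0],[5.5,0,0,0,0]])

```text
t: 13.1
tcp_pos: [0.5462, -0.1452, 0.1288]
tool_rot: [-0.866, 1.545, -2.732]
contact_force: [-0.1, 0.8, -0.3]
width: 0.622
```

```bash
python3 - <<'E'
from h import *
rel([.5455,-.1453,.094],[.954,-.3])
p,d,c=ld('w7')[0],ld('w7')[1],ld('w7')[2]
Q=cloud(d,c); m=(np.hypot(Q[...,0]-.5455,Q[...,1]+.1453)<.012)&(Q[...,2]>.12)&(Q[...,2]<.18)
print(np.percentile(Q[m][:,2],[50,90,98,99.5,100]), Q[m&(Q[...,2]>.155)].mean(0))
p,d,c=shot('scene','s1'); Q=cloud(d,c); m=(np.hypot(Q[...,0]-.5455,Q[...,1]+.1453)<.02)&(Q[...,2]>.12)&(Q[...,2]<.18)
print(m.sum(),np.percentile(Q[m][:,2],[90,98,100]))
cv2.imwrite('pics/s1c.png',cv2.resize(p[120:220,180:300],None,fx=5,fy=5,interpolation=2)[:,:,::-1])
E
```

```text
tcp [ 0.5462 -0.1452  0.1288] zaxis-down [-0.0238 -0.0104 -0.9997] F [-0.12  0.79 -0.33]
shift cm [ 3.48  0.01 -0.03]
turn 0.58
[0.15382486 0.15852857 0.1592721  0.15963876 0.15994518] [ 0.54688759 -0.14377731  0.15732266]
133 [0.15852348 0.16011871 0.1612228 ]
```

View pics/s1c.png

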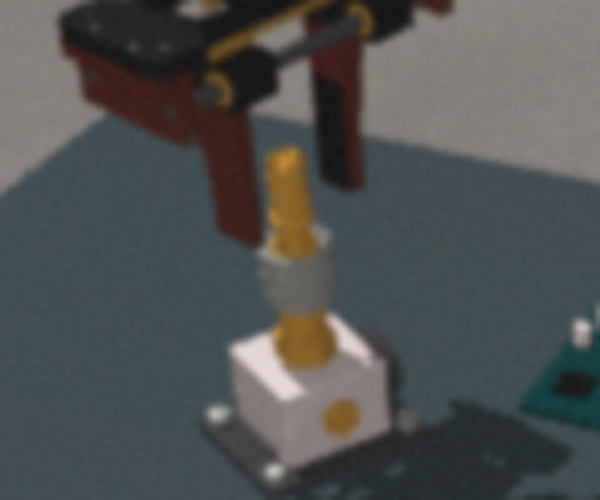

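The nozzle stands in the mouth with its top at 0.160, which matches the text for resting on the balls. In the crop the nozzle is at (287,170) and the sleeve at (297,280). I'll lower the open fingers beside the sleeve next.

Emit:
jog_arm(moves=[[5.5,1,0,0,0],[5.5,1,0,0,0],[5.5,1,0,0,0],[5.5,0.4,0,0,0],[5.5,0,0,0,0]])

```text
t: 13.65
tcp_pos: [0.5446, -0.1454, 0.0909]
tool_rot: [-0.894, 1.543, -2.759]
contact_force: [0.0, -0.4, -0.1]
width: 0.628
```

```bash
python3 - <<'E'
from h import *
rel([.5455,-.1453,.094],[.954,-.3])
E
```

```text
tcp [ 0.5446 -0.1454  0.0909] zaxis-down [-0.0254 -0.0102 -0.9996] F [ 0.01 -0.44 -0.13]
shift cm [-0.31  0.07 -0.03]
turn 0.58
```

Emit:
jog_arm(moves=[[5.5,-0.35,0.05,0,0],[5.5,0,0,0,0],[3,0,0,0,0],[3,0,0,0,0],[3,0,0,0,0],[3,0,0,0,0],[3,0,0,0,0]], grip_force=30)

```text
t: 14.35
tcp_pos: [0.5459, -0.1458, 0.0953]
tool_rot: [-0.859, 1.545, -2.725]
contact_force: [-0.8, -0.3, -0.7]
width: 0.404
```

```bash
python3 - <<'E'
from h import *
rel([.5455,-.1453,.094],[.954,-.3]); print(get_state()['width']*88,get_state()['ft_torque'])
E
```

```text
tcp [ 0.5459 -0.1458  0.0953] zaxis-down [-0.0239 -0.0105 -0.9997] F [-0.82 -0.34 -0.71]
shift cm [ 0.13 -0.05 -0.04]
turn 0.55
35.543095545913495 [-0.08357215 -0.01112223 -0.03099538]
```

Emit:
jog_arm(moves=[[3,0,0,0,0],[3,0.3,0,0,0],[3,0.3,0,0,0]], grip_force=45)

```text
t: 14.65
tcp_pos: [0.5459, -0.1458, 0.0911]
tool_rot: [-0.913, 1.546, -2.779]
contact_force: [-4.3, 2.1, 12.8]
width: 0.404
```

Emit:
jog_arm(moves=[[3,0.2,0,0,0],[3,0.2,0,0,0]])

```text
t: 14.85
tcp_pos: [0.5459, -0.1458, 0.0893]
tool_rot: [-0.994, 1.547, -2.861]
contact_force: [-4.3, 2.6, 13.6]
width: 0.401
```

Emit:
jog_arm(moves=[[3,0.25,0,0,0],[3,0.25,0,0,0]])

```text
t: 15.05
tcp_pos: [0.5459, -0.1458, 0.087]
tool_rot: [-1.087, 1.548, -2.955]
contact_force: [-4.3, 3.2, 15.3]
width: 0.401
```

Emit:
jog_arm(moves=[[3,0.25,0,0,0],[3,0.3,0,0,0]])

```text
t: 15.25
tcp_pos: [0.546, -0.1457, 0.0859]
tool_rot: [-1.257, 1.549, -3.125]
contact_force: [-13.0, 5.7, 43.0]
width: 0.408
```

```bash
python3 - <<'E'
from h import *
rel([.5455,-.1453,.086]); print(get_state()['width']*88,get_state()['ft_torque'])
p,d,c=shot('wrist','w8')
Q=cloud(d,c); m=(np.hypot(Q[...,0]-.5455,Q[...,1]+.1453)<.012)&(Q[...,2]>.12)&(Q[...,2]<.18)
print(np.percentile(Q[m][:,2],[50,90,98,99.5,100]))
p,d,c=shot('scene','s2'); Q=cloud(d,c); m=(np.hypot(Q[...,0]-.5455,Q[...,1]+.1453)<.02)&(Q[...,2]>.12)&(Q[...,2]<.18)
print(m.sum(),np.percentile(Q[m][:,2],[90,98,100]))
cv2.imwrite('pics/s2c.png',cv2.resize(p[120:220,180:300],None,fx=5,fy=5,interpolation=2)[:,:,::-1])
E
python3 mouth.py w8
```

```text
tcp [ 0.546  -0.1457  0.0859] zaxis-down [-2.230e-02 -4.000e-04 -9.998e-01] F [-13.05   5.69  43.03]
shift cm [-0.01 -0.06 -0.03]
35.88098475948535 [ 1.12370998  3.2382245  -0.10978039]
[0.13910348 0.15363968 0.15432611 0.15469038 0.15532543]
192 [0.16945563 0.17730499 0.17967259]
w8 pred 244.11214355799075 241.07689803743926 rim 1584 [ 0.5235 -0.1585  0.1055] [ 0.5757 -0.127   0.12  ] 0.11006954930589011
circle 549.6253662109375 -135.26577758789062 27.261165618896484
ell ((318.34405517578125, 248.99612426757812), (44.473079681396484, 131.06776428222656), 90.11952209472656)
ray@.111 [ 0.547  -0.1418  0.111 ]
```

View pics/w8c.png

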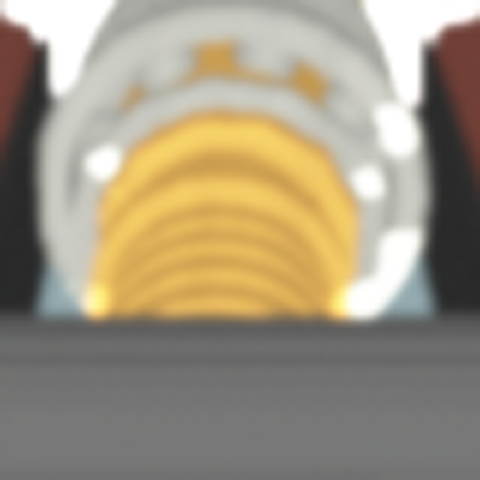

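View pics/s2c.png

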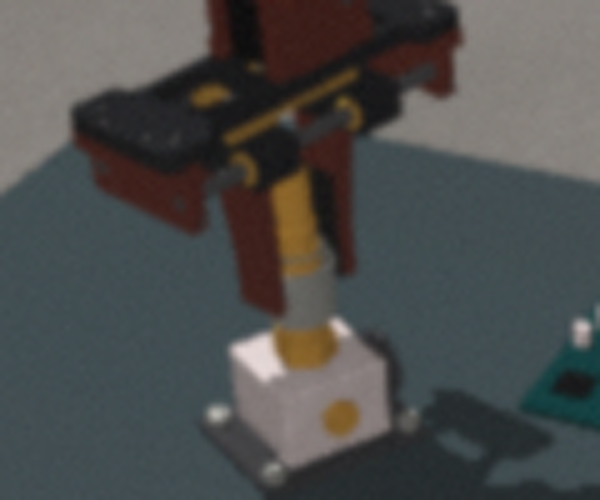

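The sleeve is at its stop. The nozzle's top is down to 0.155, so the plug has dropped past the balls. I can let go of the sleeve.

Emit:
jog_arm(moves=[[3,-0.05,0,0,0],[5.5,0,0,0,0],[5.5,0,0,0,0],[5.5,0,0,0,0],[5.5,0,0,0,0]])

```text
t: 15.85
tcp_pos: [0.5462, -0.1457, 0.088]
tool_rot: [-1.319, 1.55, 3.096]
contact_force: [0.3, -0.2, 0.0]
width: 0.627
```

```bash
python3 - <<'E'
from h import *
rel([.5455,-.1453,.086],[.954,-.3]); print(get_state()['width']*88,get_state()['ft_torque'])
E
```

```text
tcp [ 0.5462 -0.1457  0.088 ] zaxis-down [-0.0209  0.001  -0.9998] F [ 0.28 -0.17  0.05]
shift cm [ 0.2  -0.07 -0.02]
turn 0.4
55.15371278016417 [-0.02937598  0.05639973  0.04833787]
```

Emit:
jog_arm(moves=[[5.5,-1,0,0,0],[5.5,-2,0.05,0,0],[5.5,-3,0,0,0],[5.5,-3,0,0,0],[5.5,0,0,0,0],[0,0,0,0,0],[0,0,0,0,0],[0,0,0,0,0],[0,0,0,0,0],[0,0,0,0,0],[0,0,0,0,0]], grip_force=20)

```text
t: 16.95
tcp_pos: [0.5462, -0.1457, 0.1793]
tool_rot: [-1.284, 1.542, 3.131]
contact_force: [-0.3, 0.3, 1.0]
width: 0.119
```

```bash
python3 - <<'E'
from h import *
rel([.5455,-.1453,.157],[.954,-.3]); print(get_state()['width']*88)
p,d,c=shot('wrist','w9')
Q=cloud(d,c); m=(np.hypot(Q[...,0]-.5455,Q[...,1]+.1453)<.012)&(Q[...,2]>.12)&(Q[...,2]<.16)
print(np.percentile(Q[m][:,2],[50,90,98,99.5,100]),Q[m&(Q[...,2]>.153)].mean(0))
p,d,c=shot('scene','s3')
cv2.imwrite('pics/s3c.png',cv2.resize(p[120:220,180:300],None,fx=5,fy=5,interpolation=2)[:,:,::-1])
E
python3 mouth.py w9
```

```text
tcp [ 0.5462 -0.1457  0.1793] zaxis-down [-2.870e-02  3.000e-04 -9.996e-01] F [-0.31  0.32  0.98]
shift cm [ 2.23 -0.02 -0.04]
turn 0.37
10.482846598221506
[0.14977653 0.153517   0.15426173 0.15482895 0.15512864] [ 0.54623056 -0.14547181  0.15371169]
w9 pred 244.01921784145395 241.2907018270502 rim 309 [ 0.5314 -0.157   0.106 ] [ 0.5587 -0.1322  0.12  ] 0.10832857416210138
circle 545.0286254882812 -145.6450653076172 13.831158638000488
ell ((320.4631042480469, 204.81346130371094), (31.650005340576172, 32.808135986328125), 94.22026062011719)
ray@.111 [ 0.5455 -0.1446  0.111 ]
```

View pics/w9.png

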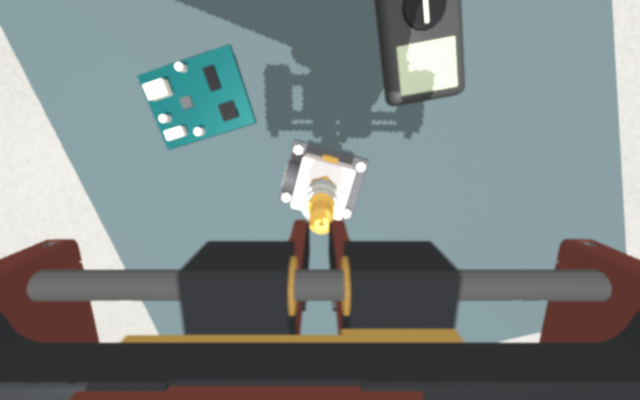

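View pics/s3c.png

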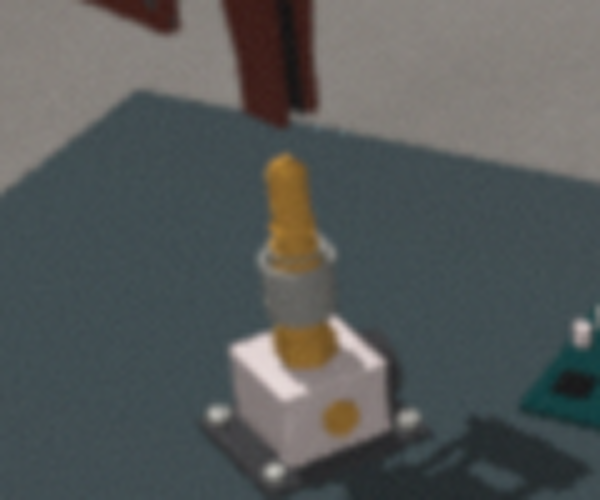

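The plug is past the balls. The nozzle top is at (320,225) in the wrist view, straight under the fingertips, and the sleeve is still held back. I'll shut the fingers and press straight down on the top.

Emit:
jog_arm(moves=[[0,0.8,0,0,0],[0,0.8,0.05,0,0],[0,0.3,0,0,0],[0,0,0,0,0]])

```text
t: 17.45
tcp_pos: [0.5459, -0.1458, 0.1582]
tool_rot: [-1.284, 1.542, 3.131]
contact_force: [0.6, -0.1, -1.0]
width: 0.007
```

```bash
python3 - <<'E'
from h import *
rel([.5458,-.1455,.155],[.954,-.3]); print(get_state()['width']*88)
E
```

```text
tcp [ 0.5459 -0.1458  0.1582] zaxis-down [-2.920e-02  3.000e-04 -9.996e-01] F [ 0.64 -0.07 -1.01]
shift cm [ 0.32 -0.01 -0.03]
turn 0.38
0.6027597705020646
```

Emit:
jog_arm(moves=[[0,0.15,0,0,0],[0,0.15,0,0,0],[0,0.15,0,0,0]])

```text
t: 17.75
tcp_pos: [0.5469, -0.1463, 0.1546]
tool_rot: [-1.274, 1.544, 3.14]
contact_force: [-1.0, 0.2, 9.9]
width: 0.0
```

Emit:
jog_arm(moves=[[0,0.15,0,0,0],[0,0.15,0,0,0],[0,0.15,0,0,0]])

```text
t: 18.05
tcp_pos: [0.5488, -0.147, 0.1541]
tool_rot: [-1.322, 1.549, 3.092]
contact_force: [-3.6, 2.3, 13.4]
width: 0.002
```

```bash
python3 - <<'E'
from h import *
rel([.5458,-.1455,.148],[.954,-.3]); print(get_state()['ft_torque'])
p,d,c=shot('wrist','w10')
p,d,c=shot('scene','s4')
cv2.imwrite('pics/s4c.png',cv2.resize(p[120:220,180:300],None,fx=5,fy=5,interpolation=2)[:,:,::-1])
E
python3 mouth.py w10
```

```text
tcp [ 0.5488 -0.147   0.1541] zaxis-down [-0.0221  0.0011 -0.9998] F [-3.58  2.3  13.37]
shift cm [ 0.62 -0.32 -0.06]
turn 0.33
[0.28985275 1.09530988 0.0054083 ]
w10 pred 245.4616854252066 241.44444265733745 rim 429 [ 0.5313 -0.1536  0.1056] [ 0.5587 -0.1322  0.12  ] 0.10874256801527125
circle 545.0365600585938 -145.72267150878906 13.881465911865234
ell ((315.61370849609375, 213.73434448242188), (35.63993835449219, 36.2978630065918), 111.24600219726562)
ray@.111 [ 0.5456 -0.1447  0.111 ]
```

View pics/w10c.png

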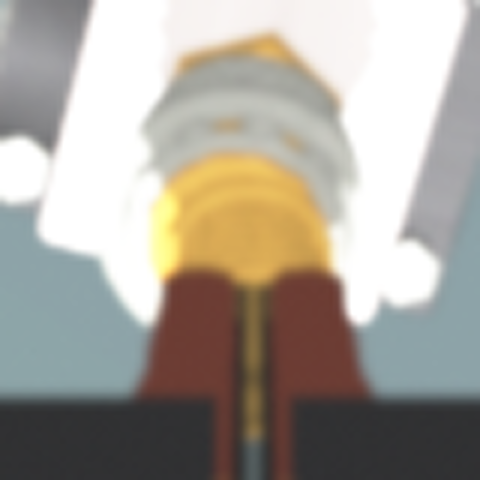

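View pics/s4c.png

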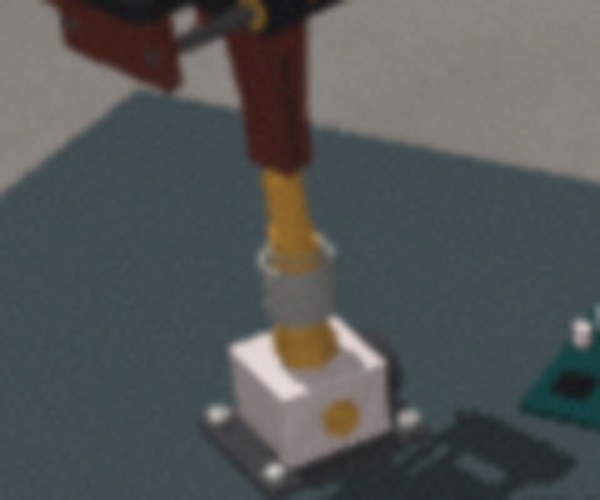

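Emit:
jog_arm(moves=[[0,-0.3,0,0,0],[0,-0.2,-0.3,-0.05,0],[0,0,0,0,0]])

```text
t: 18.45
tcp_pos: [0.5465, -0.1458, 0.1603]
tool_rot: [-1.333, 1.55, 3.08]
contact_force: [0.4, -0.3, -0.6]
width: 0.007
```

```bash
python3 - <<'E'
from h import *
rel([.5458,-.1455,.155],[.954,-.3]); print(get_state()['ft_torque'])
p,d,c=shot('wrist','w11')
E
python3 mouth.py w11
```

```text
tcp [ 0.5465 -0.1458  0.1603] zaxis-down [-0.0205  0.0013 -0.9998] F [ 0.39 -0.34 -0.65]
shift cm [ 0.53 -0.06 -0.01]
turn 0.32
[-0.06706876  0.08628368  0.06609083]
w11 pred 242.96199032619313 242.4841814348888 rim 363 [ 0.5314 -0.1546  0.1059] [ 0.5587 -0.1323  0.1199] 0.10852373374007777
circle 545.0986938476562 -145.6798858642578 13.86343002319336
ell ((319.2148742675781, 211.88143920898438), (34.38452911376953, 35.284793853759766), 92.82288360595703)
ray@.111 [ 0.5456 -0.1446  0.111 ]
```

View pics/w11c.png

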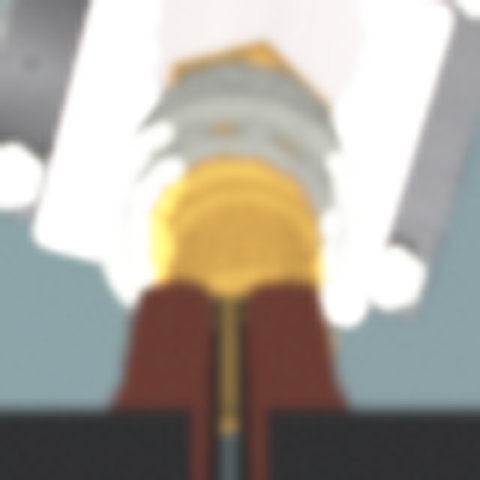

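Emit:
jog_arm(moves=[[0,0.4,-0.03,0,0],[0,0.2,-0.03,0,0],[0,0.2,-0.04,0,0],[0,0.2,-0.04,0,0]])

```text
t: 18.9
tcp_pos: [0.5471, -0.146, 0.1521]
tool_rot: [-1.345, 1.555, 3.068]
contact_force: [-3.1, 0.8, 13.4]
width: 0.003
```

Emit:
jog_arm(moves=[[0,0.2,-0.06,0,0],[0,0.2,-0.06,0,0],[0,0.2,-0.06,0,0]])

```text
t: 19.2
tcp_pos: [0.547, -0.1461, 0.1488]
tool_rot: [-1.434, 1.558, 2.979]
contact_force: [-1.9, 1.5, 17.1]
width: 0.008
```

Emit:
jog_arm(moves=[[0,0.2,-0.06,0,0]])

```text
t: 19.3
tcp_pos: [0.5471, -0.1462, 0.1484]
tool_rot: [-1.513, 1.56, 2.9]
contact_force: [-7.1, 1.4, 22.7]
width: 0.008
```

```bash
python3 - <<'E'
from h import *
rel([.5458,-.1455,.155]); print(get_state()['ft_torque'])
p,d,c=shot('wrist','w12')
p,d,c=shot('scene','s5')
cv2.imwrite('pics/s5c.png',cv2.resize(p[120:220,180:300],None,fx=5,fy=5,interpolation=2)[:,:,::-1])
E
python3 mouth.py w12
```

```text
tcp [ 0.5471 -0.1462  0.1484] zaxis-down [-0.0109  0.0027 -0.9999] F [-7.14  1.43 22.66]
shift cm [-0.66 -0.16 -0.03]
[0.46170049 1.54399505 0.00573614]
w12 pred 244.89496087134114 241.71609662753815 rim 960 [ 0.5273 -0.1601  0.1055] [ 0.563  -0.1279  0.1198] 0.10947339674857168
circle 545.266845703125 -145.8188934326172 18.064409255981445
ell ((317.37188720703125, 216.69570922851562), (47.76481246948242, 49.03413772583008), 95.50538635253906)
ray@.111 [ 0.5456 -0.1447  0.111 ]
```

View pics/w12c.png

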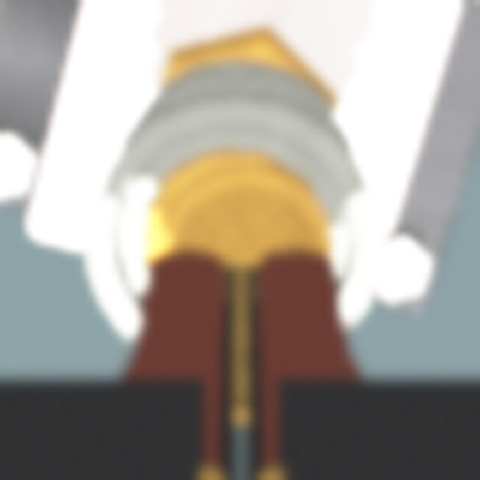

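View pics/s5c.png

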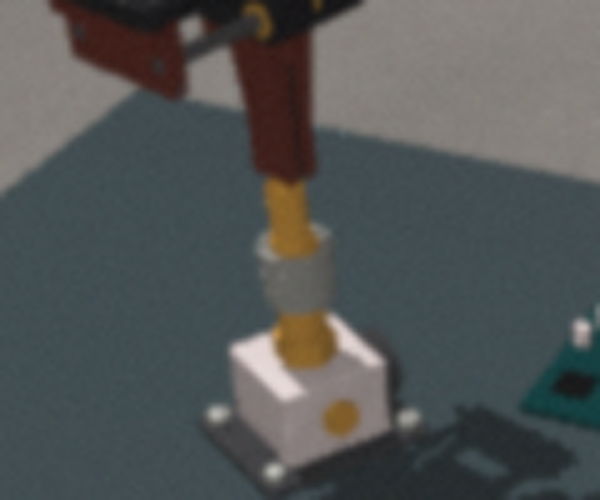

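The sleeve has sprung forward: its rim now reads 36 mm across at z≈0.111. I'll back off and check.

Emit:
jog_arm(moves=[[0,-0.3,0,0,0],[0,-1,0,0,0],[0,-3,0,0,0],[0,-4,0,0,0],[0,-2,0,0,0],[2,0,0,0,0],[2,0,0,0,0]])

```text
t: 20.1
tcp_pos: [0.547, -0.1465, 0.2545]
tool_rot: [-1.438, 1.556, 2.974]
contact_force: [-0.3, -1.3, -0.1]
width: 0.15
```

```bash
python3 - <<'E'
from h import *
rel([.5458,-.1455,.155])
for n in ('wrist','scene','top'):
    p,d,c=shot(n,'f_'+n); Q=cloud(d,c)
    r=np.hypot(Q[...,0]-.5458,Q[...,1]+.1455)
    m=(r<.02)&(Q[...,2]>.118)&(Q[...,2]<.17); k=(r<.0178)&(r>.0135)&(Q[...,2]>.09)&(Q[...,2]<.12)
    print(n,m.sum(),'top',np.percentile(Q[m][:,2],[90,98,99.5]),'rim',k.sum(),np.percentile(Q[k][:,2],[50,90,98]), Q[m&(Q[...,2]>.144)].mean(0))
p=ld('f_scene')[0]; cv2.imwrite('pics/f1.png',cv2.resize(p[120:300,180:460],None,fx=2.8,fy=2.8,interpolation=2)[:,:,::-1])
E
python3 mouth.py f_wrist
```

```text
tcp [ 0.547  -0.1465  0.2545] zaxis-down [-0.0146  0.0025 -0.9999] F [-0.26 -1.27 -0.11]
shift cm [ 9.95  0.   -0.07]
wrist 336 top [0.14787067 0.14854785 0.14931169] rim 293 [0.10900107 0.11024908 0.11080489] [ 0.54752959 -0.14560712  0.14635401]
scene 106 top [0.14729356 0.14931858 0.14956759] rim 97 [0.1023065  0.11107666 0.11190774] [ 0.55170484 -0.14528569  0.14717547]
top 93 top [0.15002096 0.15134316 0.15202146] rim 86 [0.11020159 0.11264998 0.1141435 ] [ 0.54903248 -0.14591232  0.14785625]
f_wrist pred 240.4801711149454 240.99056175707136 rim 467 [ 0.5275 -0.1616  0.1056] [ 0.5628 -0.1278  0.1194] 0.10947525288566197
circle 545.1679077148438 -145.63955688476562 18.02386474609375
ell ((319.36334228515625, 186.3463897705078), (32.52327346801758, 32.859222412109375), 95.84854125976562)
ray@.111 [ 0.5454 -0.1448  0.111 ]
```

View pics/f_wristc.png

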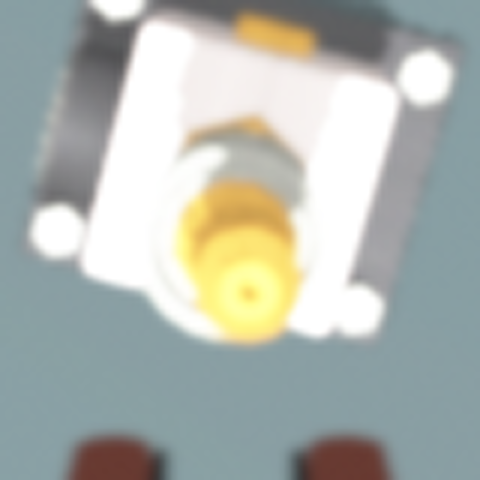

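View pics/f1.png

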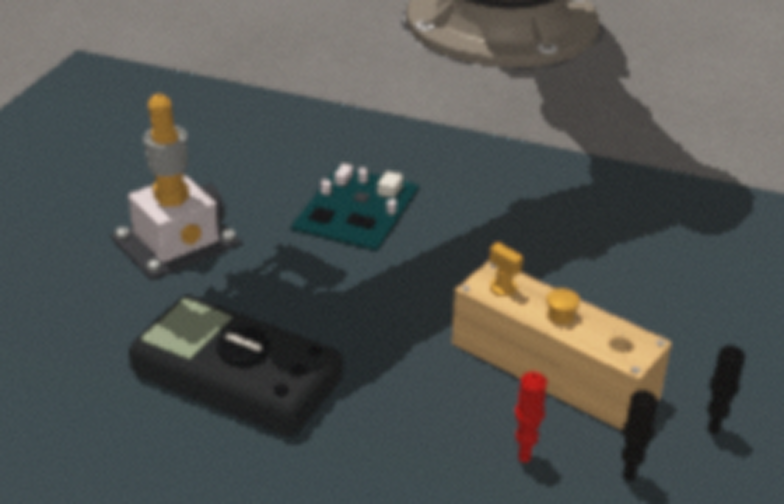

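The nozzle's top reads 0.149, which matches 0.1487 for locked and let go. The sleeve rim is at 0.111 (forward), and the other pieces are where they were.

```bash
python3 - <<'E'
from h import *
print(robot.close_job()); print(get_state()['t'])
E
```

```text
the job is handed in; nothing more can be done
None
the job is handed in; nothing more can be done
```

The round ribbed brass nozzle is in the coupler and locked, and I handed the job in at about 20 s of the 64 s. `close_job` gives no verdict.

- **What I did:** I took the nozzle from the rack and stood its plug in the coupler's mouth, where it rested on the balls with its top at 0.160 m. I gripped the sleeve and drew it down to its stop. The plug dropped past the balls (top at 0.155 m), and the sleeve stayed back when I let go. I then pressed the nozzle home from above with shut fingers. The highest vertical force I read was about 23 N, taken at the ends of moves. The sleeve sprang forward by itself, and I backed the arm away.
- **Last checks:** The wrist and scene cameras put the nozzle's top at 0.149 m, against 0.1487 m expected when locked. The top camera read 0.151–0.152 m, about 2 mm higher and roughly within its calibration. The sleeve's rim is at about 0.111 m, which is forward. The rack, its other two pieces, the meter, the board and the black and red look-alikes look undisturbed.
- **What went less smoothly:**
  - The tool picked up a tilt of up to about 2° in transit.
  - The sleeve was pressed onto its stop with about 43 N.
  - My first press on the nozzle slid about 2 mm sideways, so I lifted, re-centred and pressed again.

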